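# Free the hood of the block shaker from its safety catch and load the vial

## Task

The hood of the block shaker has been unlocked and stands slightly ajar, but its safety catch still holds it. Reach under the raised front edge, feel from the right for the sprung tab hidden there, push it aside to the left and lift the hood while the tab is held aside; then swing the hood right up until it stands open by itself, pick up the amber vial and set it upright and fully home in the empty middle well of the block. Work gently, without forcing the hood or the catch, and leave the other vials and things where they are.

Things in the scene. Friction and masses are not known exactly. Their poses are not given: they have to be found in the camera images.
- shaker: Block shaker, fixed to the bench: white machine 210 mm wide with a sloping dark control panel in front and a white hood hinged at its back. Origin: on the bench below its middle; x to its back (away from the robot, turned by the yaw), y to the left, z up. Front wall x = -66 mm, back x = 105 mm, rim z = 80 mm; the control panel reaches out to x = -102 mm, up to z = 50 mm.
- hinge_axis (a point): Middle of the hood's hinge axis, which runs along the shaker's y (at x = 85, z = 95 mm of the shaker's frame); same axes as the shaker.
- hood (a joint): Opening angle of the hood in rad: 0 shut, 0.06 to 0.08 at the start (ajar), 1.75 at its stop. The safety catch stops it at about 0.09 until the tab is pushed aside; from 0.15 on it is past the catch for good. A stiff hinge: the hood stays wherever it is left; about 3 N upward at the lip lifts it.
- hood_lip (a point): Middle of the hood's lower front edge (lip, 230 mm wide), 200 mm before the hinge axis and, when shut, 10 mm below it; turns with the hood. It overhangs the front wall by 49 mm. A flat flange 4 mm thick runs inward from it for 25 mm over the whole width; behind that the hood is a hollow shell about 50 mm deep. The front face rises 20 mm above the lip, then slopes back at 35 degrees.
- catch_zone (a point): Middle of the zone under the lip where the end of the catch's black tab is found: x = -109, z = 68 mm of the shaker's frame, same axes. The tab's end stands anywhere from y = -54 to +16 mm of this point; different each time, hidden, not measured: feel for it from the right (-y). Upright plate with a rolled end 7 mm thick, from 16 mm below to 16 mm above this height.
- catch_shaft_line (a point): Point at the height of the catch's nose (x = -74, z = 108 mm of the shaker's frame). The catch turns on an upright sprung shaft on this line along y, 19 mm left of the tab's end; the tab reaches 42 mm from it, forward and to the right. End pushed left: 2.5 N at first, 4.5 N after 12 mm, where the nose leaves the flange, 6 N at its stop after 19 mm. It springs back. From the left it is rigid.
- block_top (a point): Centre of the top of the aluminium block in the chamber, 52 x 146 mm; same axes as the shaker. Three wells lie along y, at -45, 0 and 45 mm from here, 28 mm wide and 18 mm deep; the outer two hold vials, the middle one is empty.
- empty_well (a point): Centre of the floor of the empty middle well, on the floor, 18 mm below the top of the block; same axes as the shaker.
- vial_amber: Amber glass vial with a pink cap, standing on the bench left of the shaker: 24 mm across, body 41 mm high, 51 mm with its cap. Origin: centre of its underside; z up along the vial. About 22 g.
- vial_red: White vial with a red band and yellow cap, same size, standing in one of the outer wells. Origin: centre of its underside.
- vial_blue: White vial with a blue band and cap, same size, standing in the other outer well. Origin: centre of its underside.
- tube_rack: Blue rack with microtubes, 48 x 106 x 38 mm, to be left alone. Origin: centre of its underside.
- timer: White bench timer lying flat, 62 x 66 x 19 mm, to be left alone. Origin: centre of its underside.
- beaker: Small glass beaker, 45 mm across, 56 mm high, to be left alone. Origin: centre of its underside.

How it is judged (in metres and radians):
On the way, in this order (a step that is already met when the one before it is completed fails the run):
1. the hood has been lifted past its safety catch (hood angle over 0.2 rad) (value of joint hood above 0.2 rad), for 0.1 s.
2. the hood stands open (over 1.35 rad) (value of joint hood above 1.35 rad), for 0.2 s.
At the end, for the whole second after the job is handed in: The hood stands open by itself (over 1.35 rad); the amber vial stands upright (within 0.1 rad) in the middle well, within 4 mm of its axis and within 4 mm of its floor, at rest; the red-banded and blue-banded vials are still in their wells (moved less than 8 mm) (value of joint hood above 1.35 rad and horizontal distance between vial_amber and empty_well below 0.004 m and z of vial_amber in the frame of empty_well below 0.004 m and angle between vial_amber's own z axis and vertical below 0.1 rad and linear speed of vial_amber below 0.02 m/s and distance of each of vial_red, vial_blue from where it was at the start of the episode below 0.008 m); the robot touches nothing.
It fails at once if the robot presses on the hood, the catch or anything but the amber vial it holds with more than 25 N ((contact force between the fingers and anything else above 25 N and contact force between the fingers and vial_amber below 0.5 N) or contact force between the arm and shaker above 25 N).
It fails at once if the tube rack, timer or beaker is shifted by more than 20 mm (distance of any of tube_rack, timer, beaker from where it was at the start of the episode above 0.02 m).
It fails at once if the amber vial is tipped over (angle between vial_amber's own z axis and vertical above 0.7 rad).
It also fails if it takes over 67 s, if anything falls off the work surface, if the arm or the gripper's body presses on something with over 40 N, if the wrist force passes 120 N, or if a joint passes its speed limit or range.

## Robot

A 6-joint arm with a two-finger parallel gripper is mounted at the origin on a cart in front of the work surface, level with it; the furniture and walls round the work are solid. World frame = base frame: x ahead of the robot, y to its left, z up, the work surface at z = 0. Lengths are in m, angles in degrees, forces in N, time in s.
With the tool pointing down it reaches from about 0.275 to 0.975 m from the base axis. Payload 8.4 kg.
Tool frame: the origin (TCP) lies on the centre line of the jaws, within the pads' length; the fingertips stand 25 mm ahead of it and the grasp point (between the pads) lies 6 mm ahead of it; z points along the fingers, y is the direction in which the jaws open and shut (so a half turn about z gives the same grasp; the last joint's range is limited). The gripper opens to 92 mm and grips with 3 to 60 N. Pads are 20 mm wide; open, the fingers measure 128 mm over their backs; the gripper's body (75 mm by 189 mm) begins 69 mm behind the grasp point.
Start: joints at [68.044, 20.225, 93.587, -0, 66.188, -0.138], TCP at [0.232, 0.58, 0.24] pointing down, gripper open.
Joint ranges: [-150.9, 150.9], [-52.94, 120.26], [3.33, 152.33], [-74.26, 254.26], [0, 154.13], [-172.89, 172.89]. Speed limits (degrees/s): [127.2, 127.2, 159.86, 180, 180, 180].

## Interface

Orientations are given as a 3x3 rotation matrix whose columns are the frame's x, y, z axes.
In Python, from station import bot gives the robot as it stands. The module is installed in compiled form; this text tells all that it offers. Calls block until the motion is done:
- bot.reach(position, orientation): joint-space move of the TCP to a pose.
- bot.move_straight(position, velocity=0.15, orientation=None, force_limit=None): straight line of the TCP; orientation=None keeps the orientation; velocity is the mean speed in m/s. With force_limit (N) it stops when the force on the tool has changed by that much, and returns True; else False.
- bot.movej(angles): joint-space move.
- bot.open_gripper() and bot.clamp(): open the fingers fully, or close them until they stop; the grip force is fixed at half the most.
- bot.hold(seconds).
- bot.ik(position, orientation): joint angles nearest the present ones, or None.
- bot.grab_frame(name): name is "scene" or "top"; returns a dict with "img" (400x640x3 uint8, red, green, blue), "z_map" (400x640 float32, m along the optical axis (not along the pixel's ray), 0 where there is no reading), "camera_matrix" (3x3 intrinsics, pixels), "xyz" and "rotation" of the camera in the world. Camera axes: x right, y down, z forward; pixel columns grow to the right and rows downward; lengths in m; the calibration is good to about 2 mm. A picture is of the moment at which its call begins.
A pose or a line that the arm cannot do raises bot.MotionError and nothing moves.
- bot.sign_off(): hands the job in, once; it reports no verdict.
Readings, each from a call of its own:
- bot.current_t(): time.
- bot.current_q(): joint angles.
- bot.current_dq(): joint speeds.
- bot.current_effort(): joint torques, N m.
- bot.current_tcp_pos(): TCP position.
- bot.current_orientation(): TCP orientation.
- bot.current_contact_force(): force on the tool from outside, world axes, zero at the start.
- bot.current_wrist_torque(): the same for the moment, N m.
- bot.current_finger_gap(): opening from 0.0 (shut) to 1.0 (fully open).
Only numpy, scipy, OpenCV 4.12 (cv2) and the standard library are available. Lean on these libraries where they do the work, as an engineer would, in place of code of your own. Each camera call takes 0.05 s, during which the arm holds its last target. There are 200 camera calls.

## Working session

There is one attempt and no reset: what is moved stays moved. The work goes in short steps, each a Python script; the robot and the scene stay as the last script left them, time stands still between calls to the robot, and variables do not carry over. Pictures are saved under pics/ and viewed, about 8 in all and at most 12, crops included, and the job is handed in when it is done.

```bash
mkdir -p pics; ls; python3 - <<'E'
from station import bot
import cv2,numpy as np
for n in("scene","top"):
    f=bot.grab_frame(n); cv2.imwrite(f"pics/{n}0.png",f["img"][:,:,::-1]); np.savez(f"{n}0.npz",**f)
    print(n,f["camera_matrix"].tolist(),np.round(f["xyz"],3),np.round(f["rotation"],3).tolist())
print(bot.current_t(),bot.current_tcp_pos(),bot.current_orientation())
E
```

```text
pics
scene [[439.8289655558974, 0.0, 319.32384651316113], [0.0, 439.8289655558974, 208.56764786678792], [0.0, 0.0, 1.0]] [ 0.114 -0.37   0.78 ] [[0.742, -0.503, 0.443], [-0.67, -0.574, 0.471], [0.017, -0.646, -0.763]]
top [[457.8420543305168, 0.0, 315.3659369550654], [0.0, 457.8420543305168, 198.41436600721596], [0.0, 0.0, 1.0]] [0.364 0.092 1.178] [[-0.008, -0.987, 0.158], [-1.0, 0.004, -0.024], [0.023, -0.158, -0.987]]
0.1 [0.23214246 0.57986183 0.23894599] [[-9.28374121e-01  3.71646735e-01 -4.41919757e-04]
 [ 3.71646998e-01  9.28373439e-01 -1.12520362e-03]
 [-7.91168557e-06 -1.20884807e-03 -9.99999269e-01]]
```

View pics/scene0.png

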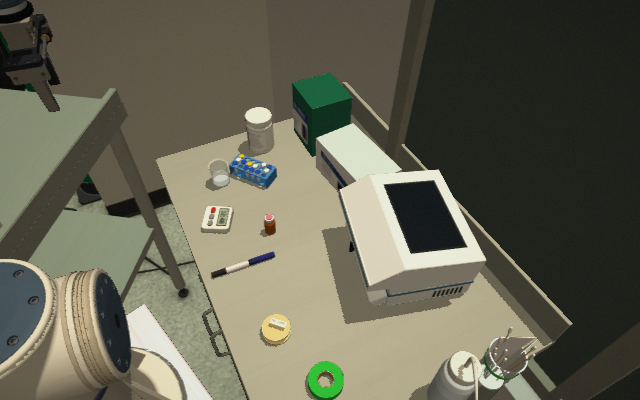

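View pics/top0.png

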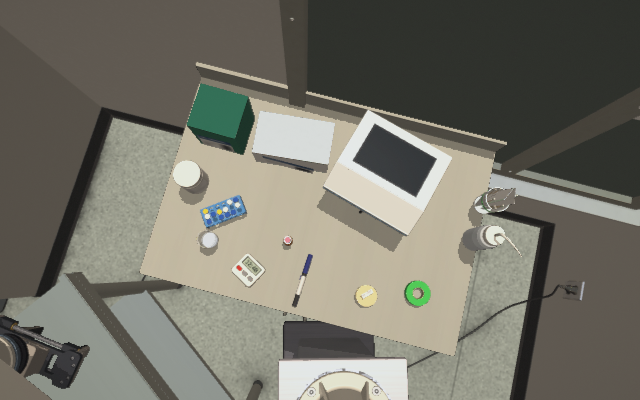

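```bash
python3 - <<'E'
import cv2,numpy as np
a=cv2.imread("pics/scene0.png")[160:310,325:495]; b=cv2.imread("pics/top0.png")[100:250,310:460]
a=cv2.resize(a,(453,400),interpolation=cv2.INTER_CUBIC);b=cv2.resize(b,(400,400),interpolation=cv2.INTER_CUBIC)
cv2.imwrite("pics/crop0.png",cv2.resize(np.hstack([a,b]),(800,375)))
def pt(n,u,v):
    f=np.load(n+"0.npz");K=f["camera_matrix"];z=f["z_map"][v,u]
    return np.round(f["rotation"]@(np.linalg.inv(K)@[u,v,1]*z)+f["xyz"],4)
for n,l in (("top",[(328,187),(406,231),(368,116),(449,160),(343,172),(422,217),(370,200),(361,211),(287,240),(288,238),(315,200)]),("scene",[(343,195),(368,290),(370,285),(480,262),(352,246),(269,217),(269,230)])):
    for p in l: print(n,p,pt(n,*p))
E
```

```text
top (328, 187) [0.5602 0.036  0.1208]
top (406, 231) [ 0.4554 -0.1439  0.1218]
top (368, 116) [ 0.7278 -0.0602  0.139 ]
top (449, 160) [ 0.6199 -0.2477  0.1401]
top (343, 172) [0.5907 0.0022 0.1456]
top (422, 217) [ 0.5023 -0.2147 -0.0008]
top (370, 200) [ 0.5267 -0.0602  0.1342]
top (361, 211) [ 0.5079 -0.0452  0.0826]
top (287, 240) [0.4414 0.1348 0.0483]
top (288, 238) [0.4464 0.1324 0.0463]
top (315, 200) [ 0.5484  0.0639 -0.001 ]
scene (343, 195) [0.5583 0.0328 0.1192]
scene (368, 290) [ 0.4458 -0.1473  0.1043]
scene (370, 285) [ 0.4478 -0.148   0.1199]
scene (480, 262) [ 0.6182 -0.2496  0.1356]
scene (352, 246) [ 0.507  -0.0492  0.0758]
scene (269, 217) [0.4408 0.1324 0.0519]
scene (269, 230) [0.4328 0.1257 0.02  ]
```

View pics/crop0.png

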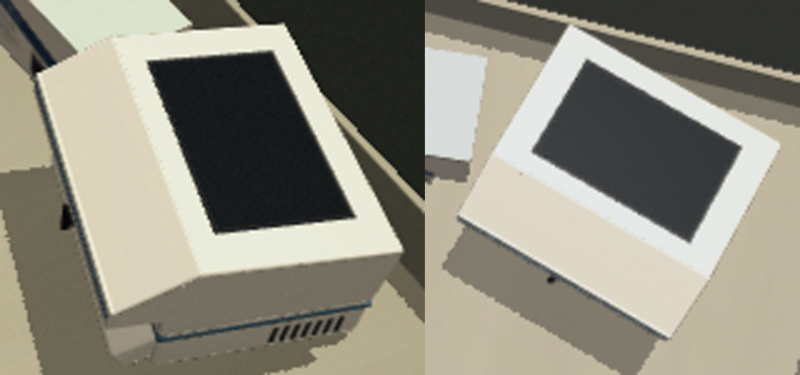

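```bash
cat > util.py <<'E'
import numpy as np
def cloud(f):
    K=f["camera_matrix"];z=f["z_map"];v,u=np.mgrid[:400,:640]
    P=np.stack([(u-K[0,2])/K[0,0]*z,(v-K[1,2])/K[1,1]*z,z],-1)
    return P@f["rotation"].T+f["xyz"]
E
python3 - <<'E'
import numpy as np,cv2
from util import cloud
def plane(Q):
    best=None
    rng=np.random.default_rng(0)
    for _ in range(300):
        a=Q[rng.choice(len(Q),3,False)];n=np.cross(a[1]-a[0],a[2]-a[0]);n/=np.linalg.norm(n)+1e-12
        m=abs((Q-a[0])@n)<.0015
        if best is None or m.sum()>best.sum():best=m
    c=Q[best].mean(0);n=np.linalg.svd(Q[best]-c)[2][2];n*=np.sign(n[2]);return n,c,best
for nm in("top","scene"):
    f=np.load(nm+"0.npz");W=cloud(f);img=f["img"].astype(int)
    P=W.reshape(-1,3);C=img.reshape(-1,3)
    m=(P[:,2]>.085)&(P[:,2]<.25)&(P[:,0]>.40)&(P[:,0]<.78)&(P[:,1]<.08)&(P[:,1]>-.32)&(f["z_map"].ravel()>0)
    x0=np.array([.60,-.106]);d=P[:,:2]-x0;m&=(np.linalg.norm(d,axis=1)<.19)
    # drop the neighbouring device: require y'<.135
    Q=P[m]; ya=np.array([.5,.866]); Q=Q[(Q[:,:2]-x0)@ya<.135]
    n1,c1,b=plane(Q);R=Q[~b];n2,c2,b2=plane(R)
    e=np.cross(n1,n2);e/=np.linalg.norm(e);e*=np.sign(e[1])
    print(nm,len(Q),"n1",n1.round(3),"n2",n2.round(3),b.sum(),b2.sum(),"edge",e.round(4),"yaw",np.degrees(np.arctan2(-e[0],e[1])))
    yaw=np.arctan2(-e[0],e[1]);xa=np.array([np.cos(yaw),np.sin(yaw)]);ya=np.array([-xa[1],xa[0]])
    H=Q[b|np.isin(np.arange(len(Q)),np.where(~b)[0][b2])]
    s=H[:,:2]@ya;t=H[:,:2]@xa
    print(" y'range",np.percentile(s,[.1,.5,1,99,99.5,99.9]).round(4)," x'range",np.percentile(t,[.1,.5,1,2,99,99.9]).round(4))
    # black tab / anything under the lip front
    k=(P[:,2]>.02)&(P[:,2]<.095)&(f["z_map"].ravel()>0)&(C.max(1)<60);tt=P[:,:2]@xa;ss=P[:,:2]@ya
    k&=(tt<t.min()+.012)&(tt>t.min()-.03)&(ss>s.min())&(ss<s.max())
    for q,a,bb,c in zip(P[k],tt[k],ss[k],C[k]):print("  tab",q.round(4),"x'",a.round(4),"y'",bb.round(4),c)
f=np.load("top0.npz");
for nm in("top","scene"):
    f=np.load(nm+"0.npz");P=cloud(f).reshape(-1,3)
    k=(np.linalg.norm(P[:,:2]-[.443,.132],axis=1)<.03)&(P[:,2]>.005)
    k2=k&(P[:,2]>.045);print(nm,"vial",k.sum(),P[k2].mean(0),P[k2].min(0),P[k2].max(0),P[k].min(0),P[k].max(0))
E
```

```text
top 11436 n1 [ 0.05  -0.029  0.998] n2 [-0.965  0.261  0.002] 3447 1877 edge [0.2607 0.9653 0.0151] yaw -15.114126330790434
 y'range [-0.0771 -0.0691 -0.0642  0.1648  0.1696  0.1743]  x'range [0.5242 0.531  0.5366 0.5431 0.7709 0.7714]
  tab [ 0.5098 -0.0421  0.0681] x' 0.5032 y' 0.0923 [44 42 40]
  tab [ 0.5083 -0.0431  0.0802] x' 0.5019 y' 0.0909 [23 23 24]
  tab [ 0.5079 -0.0452  0.0826] x' 0.5021 y' 0.0888 [38 36 35]
  tab [ 0.5086 -0.0432  0.0584] x' 0.5023 y' 0.0909 [38 36 33]
  tab [ 0.507  -0.0441  0.0713] x' 0.5009 y' 0.0896 [33 32 31]
  tab [ 0.5066 -0.0463  0.0737] x' 0.5012 y' 0.0874 [55 53 48]
scene 18558 n1 [ 0.067 -0.042  0.997] n2 [ 0.965 -0.261  0.001] 5967 4660 edge [0.2609 0.9651 0.0227] yaw -15.128085571255738
 y'range [-0.0786 -0.0725 -0.0682  0.1541  0.1609  0.1685]  x'range [0.5282 0.5345 0.5393 0.5465 0.7699 0.7703]
  tab [ 0.5071 -0.0429  0.0825] x' 0.5007 y' 0.0909 [32 30 26]
  tab [ 0.5093 -0.0435  0.0811] x' 0.503 y' 0.0909 [29 27 23]
  tab [ 0.5054 -0.0445  0.0825] x' 0.4995 y' 0.0889 [26 25 22]
  tab [ 0.5059 -0.0467  0.0842] x' 0.5006 y' 0.087 [14 15 14
[... 2169 characters left out ...]
 54]
  tab [ 0.4938 -0.1591  0.0455] x' 0.5182 y' -0.0247 [49 55 53]
  tab [ 0.5006 -0.1695  0.0513] x' 0.5274 y' -0.033 [37 52 59]
  tab [ 0.5015 -0.171   0.0523] x' 0.5287 y' -0.0342 [36 52 58]
  tab [ 0.4905 -0.1635  0.0515] x' 0.5162 y' -0.0298 [29 43 53]
  tab [ 0.4926 -0.1643  0.0501] x' 0.5184 y' -0.0301 [30 49 58]
top vial 78 [0.44230041 0.13397733 0.04834021] [0.43388803 0.12496605 0.04520532] [0.45142403 0.14232331 0.05402107] [0.4306482  0.12285219 0.00673379] [0.45142403 0.14541475 0.05402107]
scene vial 190 [0.44077514 0.13310717 0.04961609] [0.43151543 0.12401882 0.04518284] [0.45085297 0.1443842  0.05377832] [0.42977719 0.12283114 0.00507537] [0.45206578 0.1443842  0.05377832]
```

```bash
python3 - <<'E'
import numpy as np,cv2
from util import cloud
tops=[]
for nm in("top","scene"):
    f=np.load(nm+"0.npz");P=cloud(f).reshape(-1,3);P=P[f["z_map"].ravel()>0]
    yaw=np.radians(-30)
    for it in range(4):
        xa=np.array([np.cos(yaw),np.sin(yaw)]);ya=np.array([-xa[1],xa[0]])
        c0=np.array([.508,-.054]);X=(P[:,:2]-c0)@xa;Y=(P[:,:2]-c0)@ya;Z=P[:,2]
        H=(X>-.02)&(X<.2)&(abs(Y)<.125)&(Z>.1)&(Z<.25)
        # slope region
        S=(X>.006)&(X<.03)&(abs(Y)<.095)&(Z>.1)
        A=np.c_[P[S,:2],np.ones(S.sum())];g=np.linalg.lstsq(A,Z[S],rcond=None)[0]
        yaw=np.arctan2(g[1],g[0])
    res=Z[S]-A@g
    print(nm,"yaw",np.degrees(yaw),"slope",np.degrees(np.arctan(np.hypot(g[0],g[1]))),res.std(),S.sum())
    print(" Y edges",np.percentile(Y[H],[0,.3,1,99,99.7,100]).round(4))
    for lo,hi in((-.02,-.005),(-.005,.0),(0,.005),(.005,.01)):
        k=H&(X>lo)&(X<=hi);print("  X",lo,k.sum(),Z[k].min().round(4) if k.any() else"",Z[k].max().round(4) if k.any() else"")
    k=(abs(Y)<.1)&(X<.012)&(X>-.02)&(Z>.085)&(Z<.125);
    for z in np.arange(.088,.124,.004):
        q=k&(abs(Z-z)<.002)
        if q.any():print("  z",z.round(3),q.sum(),"X min/med",X[q].min().round(4),np.median(X[q]).round(4))
    for x in (.05,.06,.07,.08,.1,.12,.16,.18,.19):
        q=H&(abs(X-x)<.003);print("  prof",x,np.median(Z[q]).round(4),end="")
    print()
E
```

```text
top yaw -31.01375443336437 slope 30.482503633707363 0.002140913989419734 935
 Y edges [-0.1129 -0.1114 -0.1099  0.1149  0.1166  0.1174]
  X -0.02 188 0.1001 0.1253
  X -0.005 223 0.1119 0.1263
  X 0 232 0.1156 0.1284
  X 0.005 229 0.1197 0.1316
  z 0.1 17 X min/med -0.0068 -0.0062
  z 0.104 29 X min/med -0.0069 -0.0062
  z 0.108 12 X min/med -0.0069 -0.0063
  z 0.112 40 X min/med -0.0071 -0.0062
  z 0.116 72 X min/med -0.0073 -0.0054
  z 0.12 236 X min/med -0.0073 -0.0008
  prof 0.05 0.1498  prof 0.06 0.1512  prof 0.07 0.151  prof 0.08 0.1507  prof 0.1 0.1492  prof 0.12 0.1481  prof 0.16 0.1452  prof 0.18 0.1434  prof 0.19 0.1422
scene yaw -30.997501475287383 slope 30.19879521857245 0.001318402773039112 1226
 Y edges [-0.1138 -0.1128 -0.1124  0.1134  0.116   0.1186]
  X -0.02 378 0.1004 0.1235
  X -0.005 299 0.1007 0.1245
  X 0 323 0.1008 0.1284
  X 0.005 324 0.1003 0.1312
  z 0.1 16 X min/med -0.0074 -0.0071
  z 0.104 53 X min/med -0.0081 -0.0072
  z 0.108 40 X min/med -0.0076 -0.0071
  z 0.112 33 X min/med -0.0079 -0.0073
  z 0.116 111 X min/med -0.0078 -0.0066
  z 0.12 267 X min/med -0.008 -0.0035
  prof 0.05 0.1512  prof 0.06 0.1522  prof 0.07 0.1514  prof 0.08 0.1512  prof 0.1 0.1499  prof 0.12 0.1483  prof 0.16 0.1456  prof 0.18 0.1438  prof 0.19 0.1425
```

```bash
cat >> util.py <<'E'
YAW=np.radians(-31.0)
XA=np.array([np.cos(YAW),np.sin(YAW),0]);YA=np.array([-XA[1],XA[0],0]);ZA=np.array([0,0,1.])
O=np.array([.508,-.054,0])+XA*.1084+YA*.0015
def w(p): return O+p[0]*XA+p[1]*YA+p[2]*ZA
def inv(P): d=np.asarray(P)-O; return np.array([d@XA,d@YA,d[2]])
def ori(a,s=1):   # tool forward and a below horizontal, jaws in the vertical plane
    z=np.cos(a)*XA-np.sin(a)*ZA; y=s*(np.sin(a)*XA+np.cos(a)*ZA)
    return np.c_[np.cross(y,z),y,z]
def tcp(T,y,a):   # T=(x,z) of the upper front corner of the shut fingers, shaker frame
    z=np.array([np.cos(a),-np.sin(a)]);n=np.array([np.sin(a),np.cos(a)])
    c=np.array(T)-.018*n-.025*z
    return w([c[0],y,c[1]])
def lip(t):
    r,ph=np.hypot(.2,.01),np.arctan2(.01,.2)
    return np.array([.085-r*np.cos(t-ph),.095+r*np.sin(t-ph)])
def Tarc(t,s,a):
    b=max(t,a);return lip(t)+s*np.array([np.cos(b),-np.sin(b)])
E
python3 - <<'E'
from station import bot
from util import *
print("O",O,"tab",inv([.507,-.047,.07]),"vial",inv([.4415,.1335,0]))
for ad in(20,25,30,35):
  a=np.radians(ad)
  for s in(1,-1):
    print(ad,s)
    for lab,p in(("wp",w([-.22,-.03,.16])),("pre",tcp([-.16,.085],-.03,a)),("in",tcp([-.093,.085],-.03,a)),*[(t,tcp(Tarc(t,.012,a),.005,a)) for t in(.3,.8,1.2,1.5)]):
      q=bot.ik(p,ori(a,s));print("  ",lab,p.round(3),None if q is None else np.round(q,0))
E
```

```text
O [ 0.60168949 -0.10854438  0.        ] tab [-0.11286243  0.00398513  0.07      ] vial [-0.26197126  0.12496884  0.        ]
20 1
   wp [ 0.398 -0.021  0.16 ] None
   pre [ 0.424 -0.037  0.077] [  39.   57.  150.  243.   81. -154.]
   in [ 0.481 -0.071  0.077] [  23.   53.  147.  230.   82. -164.]
   0.3 [ 0.495 -0.039  0.132] None
   0.8 [ 0.533 -0.062  0.215] [ 20.  22. 143. 237.  61. 167.]
   1.2 [ 0.585 -0.093  0.258] [ 12.  16. 138. 234.  52. 157.]
   1.5 [ 0.632 -0.121  0.273] [  6.  16. 133. 231.  47. 154.]
20 -1
   wp [ 0.398 -0.021  0.16 ] None
   pre [ 0.424 -0.037  0.077] [ 39.  57. 150. 243.  81.  26.]
   in [ 0.481 -0.071  0.077] [ 23.  53. 147. 230.  82.  16.]
   0.3 [ 0.495 -0.039  0.132] [ 28.  39. 146. 238.  73.   5.]
   0.8 [ 0.533 -0.062  0.215] [ 20.  22. 143. 237.  61. -13.]
   1.2 [ 0.585 -0.093  0.258] [ 12.  16. 138. 234.  52. -23.]
   1.5 [ 0.632 -0.121  0.273] [  6.  16. 133. 231.  47. -26.]
25 1
   wp [ 0.398 -0.021  0.16 ] None
   pre [ 0.423 -0.036  0.079] [  36.   50.  151.  240.   74. -160.]
   in [ 0.481 -0.071  0.079] [  21.   46.  147.  228.   74. -1
[... 1341 characters left out ...]
] [  9.   8. 134. 249.  37. -42.]
   1.5 [ 0.631 -0.12   0.279] [  4.  10. 128. 249.  32. -46.]
35 1
   wp [ 0.398 -0.021  0.16 ] None
   pre [ 0.423 -0.036  0.085] None
   in [ 0.48  -0.07   0.085] None
   0.3 [ 0.493 -0.037  0.137] [ 22.  22. 144. 243.  47. 164.]
   0.8 [ 0.532 -0.061  0.222] None
   1.2 [ 0.584 -0.092  0.266] None
   1.5 [ 0.631 -0.12   0.281] None
35 -1
   wp [ 0.398 -0.021  0.16 ] None
   pre [ 0.423 -0.036  0.085] [ 29.  34. 151. 237.  58.   6.]
   in [ 0.48  -0.07   0.085] [ 16.  33. 147. 227.  55.  -1.]
   0.3 [ 0.493 -0.037  0.137] [ 22.  22. 144. 243.  47. -16.]
   0.8 [ 0.532 -0.061  0.222] None
   1.2 [ 0.584 -0.092  0.266] None
   1.5 [ 0.631 -0.12   0.281] None
```

```bash
python3 - <<'E'
from station import bot
from util import *
for ad in(20,25,30,35,40,45):
  a=np.radians(ad)
  for y in (-.03,-.1):
    r=[]
    for z in(.085,.12,.16,.2,.25,.3,.36):
      q=bot.ik(tcp([-.128,z],y,a),ori(a,-1));r.append("None" if q is None else "/".join(f"{v:.0f}" for v in q))
    print(ad,y,r)
E
```

```text
20 -0.03 ['30/55/149/236/83/21', '30/47/150/237/79/16', '30/37/151/239/74/8', '30/27/152/242/69/-2', '30/13/151/248/63/-16', 'None', 'None']
20 -0.1 ['None', 'None', 'None', 'None', 'None', 'None', 'None']
25 -0.03 ['28/48/150/234/75/16', '28/40/151/236/71/9', '28/29/151/239/65/0', '28/19/151/244/60/-11', '28/6/149/252/55/-26', 'None', 'None']
25 -0.1 ['None', 'None', 'None', 'None', 'None', '15/-12/151/252/43/-43', 'None']
30 -0.03 ['25/41/150/232/66/9', '25/32/150/235/61/2', '25/22/150/241/56/-8', '25/12/149/248/51/-21', 'None', 'None', 'None']
30 -0.1 ['None', 'None', 'None', 'None', '12/-5/152/246/40/-35', 'None', 'None']
35 -0.03 ['22/34/149/232/57/3', '22/25/149/237/52/-6', '22/15/148/245/46/-18', 'None', 'None', 'None', '22/-18/136/-67/45/-84']
35 -0.1 ['None', 'None', 'None', '9/2/152/239/38/-27', 'None', 'None', '9/-26/140/-63/36/-97']
40 -0.03 ['19/27/148/233/47/-5', '19/19/147/240/42/-16', '19/10/146/251/38/-30', 'None', 'None', '19/-13/138/-67/39/-81', '19/-19/133/-57/44/-96']
40 -0.1 ['None', 'None', '5/7/152/233/34/-23', '5/-3/149/251/29/-43', 'None', '5/-20/142/-64/30/-94', '5/-26/136/-50/36/-111']
45 -0.03 ['15/22/146/237/37/-15', '15/14/145/248/34/-27', 'None', 'None', '15/-8/139/-67/34/-81', '15/-14/135/-55/39/-95', '15/-19/130/-46/45/-107']
45 -0.1 ['2/21/151/218/39/-7', '2/12/150/228/31/-19', '2/2/149/246/25/-39', 'None', '2/-14/143/-64/25/-93', '2/-20/138/-48/31/-111', '2/-25/133/-38/39/-124']
```

```bash
python3 - <<'E'
from station import bot
from util import *
import cv2
a=np.radians(25);R=ori(a,-1)
bot.clamp();print(bot.current_t())
bot.movej([45,-15,125,122,40,-5]);print(bot.current_t(),bot.current_tcp_pos())
bot.movej(bot.ik(tcp([-.13,.22],-.03,a),R));print(bot.current_t(),bot.current_tcp_pos(),np.round(bot.current_q()))
bot.move_straight(tcp([-.13,.086],-.03,a),.15,R,force_limit=8)
print(bot.current_t(),inv(bot.current_tcp_pos()),bot.current_contact_force(),bot.current_finger_gap())
f=bot.grab_frame("scene");cv2.imwrite("pics/s1.png",cv2.resize(f["img"][100:340,240:560,::-1],(800,600),interpolation=cv2.INTER_CUBIC))
E
```

```text
1.45
3.2917 [0.27794911 0.53833797 0.63806446]
5.9583 [ 0.44927134 -0.05135644  0.21452283] [ 29.  14. 150. 248.  58. -17.]
7.0 [-0.16023205 -0.02992837  0.08068434] [-0.64396795 -0.72911667  0.33165254] 0.004277185968450691
```

View pics/s1.png

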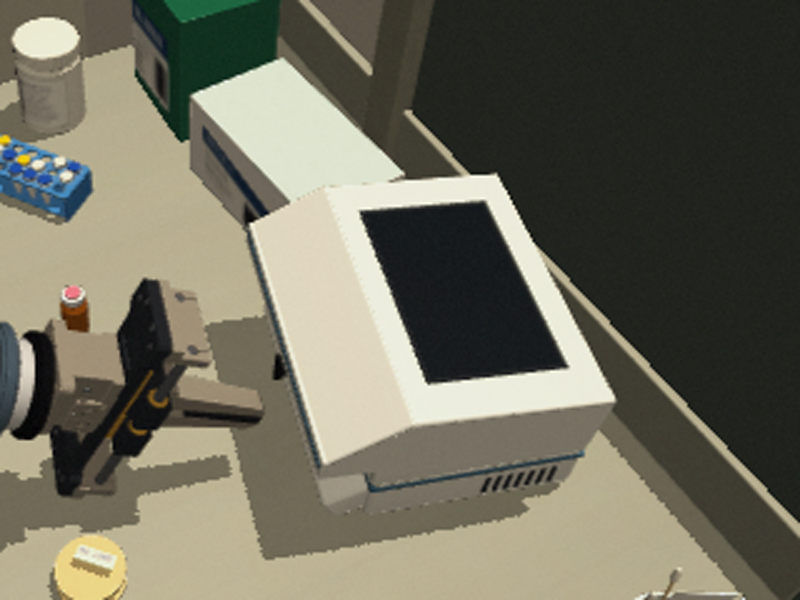

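```bash
python3 - <<'E'
from station import bot
from util import *
a=np.radians(25)
g=lambda T,y,v,fl:bot.move_straight(tcp(T,y,a),v,None,force_limit=fl)
def rep(l,h): print(l,h,round(bot.current_t(),2),inv(bot.current_tcp_pos()).round(4),(np.c_[XA,YA,ZA].T@bot.current_contact_force()).round(2))
rep("0",0)
h=g([-.13,.084],-.03,.1,5)
h=g([-.094,.084],-.03,.06,4);rep("in",h)
h=g([-.094,.084],.025,.03,1.6);rep("feel",h)
E
```

```text
0 0 7.05 [-0.1602 -0.0298  0.081 ] [-0.12  0.16  0.47]
in False 8.05 [-0.1244 -0.0303  0.0783] [ 0.52 -1.27 -0.12]
feel True 9.03 [-0.1243 -0.0045  0.0782] [-0.33 -1.8   0.69]
```

```bash
python3 - <<'E'
from station import bot
from util import *
a=np.radians(25)
g=lambda T,y,v,fl:bot.move_straight(tcp(T,y,a),v,None,force_limit=fl)
def rep(l,h):
    F=np.mean([bot.current_contact_force() for _ in range(5) if bot.hold(.03) is None],0)
    print(l,h,round(bot.current_t(),2),inv(bot.current_tcp_pos()).round(4),(np.c_[XA,YA,ZA].T@F).round(2))
rep("c",0)
for y in(-.001,.003,.007):
    h=g([-.094,.084],y,.03,6);rep(y,h)
E
```

```text
return _methods._mean(a, axis=axis, dtype=dtype,
  ret = ret.dtype.type(ret / rcount)
Traceback (most recent call last):
ValueError: matmul: Input operand 1 does not have enough dimensions (has 0, gufunc core with signature (n?,k),(k,m?)->(n?,m?) requires 1)
```

```bash
cat >> util.py <<'E'
def rep(bot,l,h=None):
    F=[]
    for _ in range(4): bot.hold(.03);F.append(bot.current_contact_force())
    print(l,h,round(bot.current_t(),2),inv(bot.current_tcp_pos()).round(4),(np.c_[XA,YA,ZA].T@np.mean(F,0)).round(2))
E
python3 - <<'E'
from station import bot
from util import *
a=np.radians(25)
rep(bot,"c")
for y in(-.001,.003,.007):
    h=bot.move_straight(tcp([-.094,.084],y,a),.03,None,force_limit=6);rep(bot,y,h)
E
```

```text
c None 9.32 [-0.1243 -0.0053  0.0779] [ 0.67 -1.9   0.76]
-0.001 False 9.74 [-0.1245 -0.0012  0.078 ] [-0.86 -3.39 -1.25]
0.003 False 10.16 [-0.1243  0.003   0.0782] [-0.5  -3.92 -1.53]
0.007 False 10.57 [-0.1243  0.0068  0.0782] [-1.32 -4.42 -1.8 ]
```

```bash
python3 - <<'E'
from station import bot
from util import *
a=np.radians(25);y=.0108
h=bot.move_straight(tcp([-.094,.084],y,a),.03,None,force_limit=5);rep(bot,"aside",h)
for t in(.06,.09,.12,.16,.2,.25):
    h=bot.move_straight(tcp(Tarc(t,.024,a),y,a),.05,None,force_limit=9);rep(bot,t,h)
    if h: break
E
```

```text
aside False 10.98 [-0.1243  0.0105  0.0782] [-1.25 -4.97 -1.81]
0.06 False 11.37 [-0.1238  0.0105  0.0811] [-1.55 -5.5  -1.54]
0.09 False 11.77 [-0.1236  0.0105  0.0874] [-1.79 -5.27 -0.05]
0.12 False 12.17 [-0.1233  0.0105  0.0932] [-1.78 -5.22 -1.32]
0.16 False 12.61 [-0.1226  0.0105  0.1015] [-3.75 -4.91  0.12]
0.2 False 13.05 [-0.1211  0.0117  0.1094] [-0.45 -0.1  -0.24]
0.25 False 13.53 [-0.1197  0.0107  0.119 ] [ 0.14 -0.1  -0.14]
```

```bash
python3 - <<'E'
from station import bot
from util import *
import cv2
f=bot.grab_frame("scene");cv2.imwrite("pics/s2.png",cv2.resize(f["img"][130:330,270:510,::-1],(720,600),interpolation=cv2.INTER_CUBIC))
P=cloud(f).reshape(-1,3);d=P-O;X,Y,Z=d@XA,d@YA,d[:,2]
for y in(-.1,-.07,.07,.1):
    k=(abs(Y-y)<.006)&(Z>.085)&(X>-.15)
    for x in(-.11,-.105,-.1,-.09,-.04,0,.04):
        q=k&(abs(X-x)<.003);print(y,x,q.sum(),np.median(Z[q]).round(4) if q.any() else "",end=" | ")
    print()
E
```

```text
-0.1 -0.11 34 0.1454 | -0.1 -0.105 23 0.1525 | -0.1 -0.1 23 0.1544 | -0.1 -0.09 26 0.1575 | -0.1 -0.04 17 0.1739 | -0.1 0 21 0.1639 | -0.1 0.04 18 0.1545 | 
-0.07 -0.11 37 0.1461 | -0.07 -0.105 24 0.1528 | -0.07 -0.1 24 0.1539 | -0.07 -0.09 24 0.1578 | -0.07 -0.04 15 0.1732 | -0.07 0 16 0.165 | -0.07 0.04 17 0.1556 | 
0.07 -0.11 22 0.1451 | 0.07 -0.105 16 0.1531 | 0.07 -0.1 15 0.1544 | 0.07 -0.09 17 0.1574 | 0.07 -0.04 10 0.1733 | 0.07 0 9 0.1649 | 0.07 0.04 12 0.1558 | 
0.1 -0.11 23 0.1451 | 0.1 -0.105 13 0.1528 | 0.1 -0.1 13 0.1537 | 0.1 -0.09 16 0.1577 | 0.1 -0.04 13 0.1743 | 0.1 0 9 0.164 | 0.1 0.04 11 0.1545 |
```

View pics/s2.png

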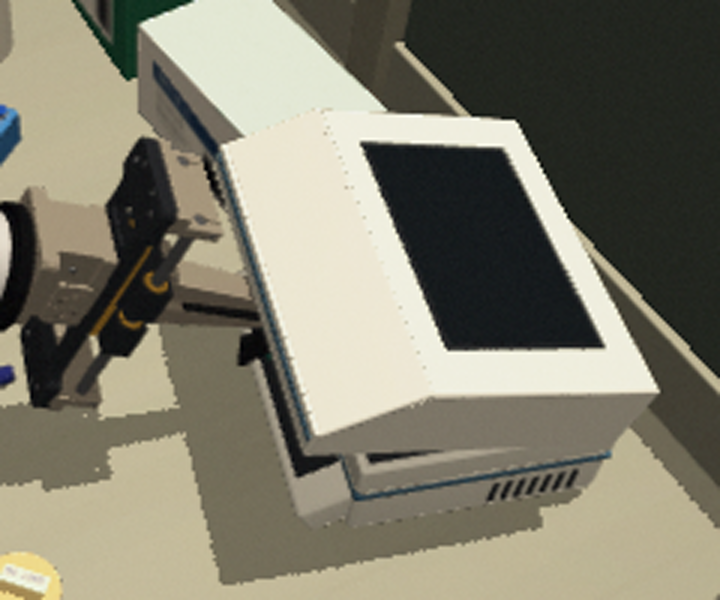

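```bash
python3 - <<'E'
from station import bot
from util import *
import cv2
a=np.radians(25);y=.0108
for t,s in((.3,.024),(.36,.012),(.5,.012),(.65,.011),(.8,.01),(.95,.01),(1.1,.01),(1.25,.01),(1.4,.01),(1.52,.01),(1.58,.01)):
    h=bot.move_straight(tcp(Tarc(t,s,a),y,a),.08,None,force_limit=10);rep(bot,t,h)
    if h: break
f=bot.grab_frame("scene");cv2.imwrite("pics/s3.png",f["img"][:,:,::-1])
E
```

```text
0.3 False 13.99 [-0.1175  0.0108  0.1287] [-0.07  0.28 -0.14]
0.36 False 14.5 [-0.1249  0.011   0.1452] [-0.29  0.08 -0.02]
0.5 False 15.12 [-0.1151  0.0107  0.1703] [ 0.05 -0.07  0.7 ]
0.65 False 15.77 [-0.102   0.0107  0.1953] [ 0.29 -0.37 -0.25]
0.8 False 16.41 [-0.085   0.0108  0.2182] [-0.25 -0.15 -0.66]
0.95 False 17.05 [-0.0642  0.0107  0.2377] [-0.15  0.13 -0.32]
1.1 False 17.69 [-0.0406  0.0107  0.2539] [-0.34 -0.18 -0.42]
1.25 False 18.33 [-0.0147  0.0106  0.2664] [-0.12  0.67  0.05]
1.4 False 18.98 [0.0125 0.0107 0.2747] [-0.1  -0.05 -0.02]
1.52 False 19.54 [0.0351 0.0107 0.2784] [-0.12 -0.14 -0.47]
1.58 False 19.97 [0.0465 0.0107 0.2793] [ 0.25 -0.16 -0.  ]
```

View pics/s3.png

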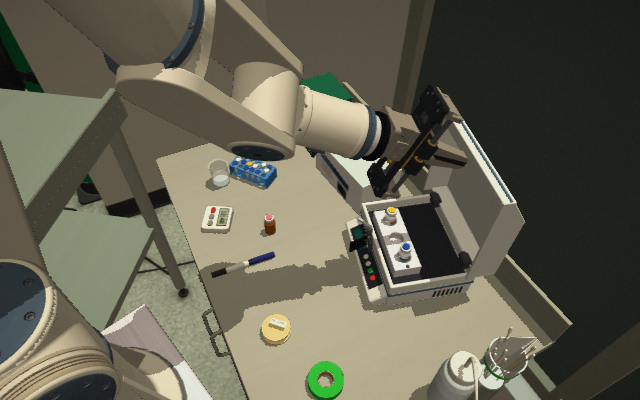

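```bash
python3 - <<'E'
from station import bot
from util import *
import cv2
a=np.radians(25)
p=inv(bot.current_tcp_pos())
bot.move_straight(w([-.03,p[1],.27]),.2,None,force_limit=10)
bot.movej(bot.ik(tcp([-.13,.22],-.0,a),ori(a,-1)))
bot.movej([45,-15,125,122,40,-5]);print(bot.current_t())
for n in("scene","top"):
    f=bot.grab_frame(n);np.savez(n+"1.npz",**f)
    c=f["img"][170:310,330:500] if n=="scene" else f["img"][120:240,320:460]
    cv2.imwrite(f"pics/{n}4.png",cv2.resize(c[:,:,::-1],None,fx=2.8,fy=2.8,interpolation=cv2.INTER_CUBIC))
A=cv2.imread("pics/scene4.png");B=cv2.imread("pics/top4.png")
A=cv2.resize(A,(400,330));B=cv2.resize(B,(385,330));cv2.imwrite("pics/c4.png",np.hstack([A,B]))
E
```

```text
23.7917
```

View pics/c4.png

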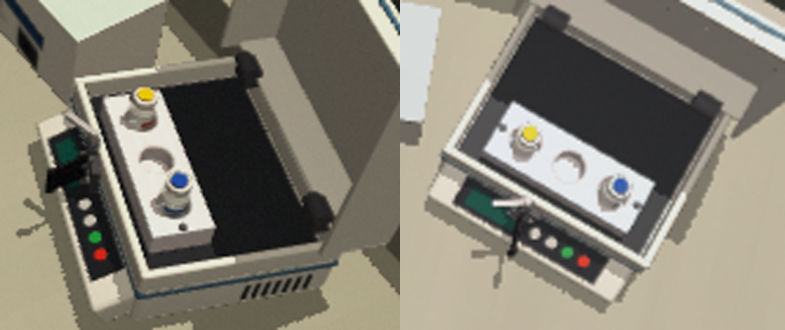

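```bash
python3 - <<'E'
import numpy as np,cv2
from util import *
for n in("top","scene"):
    f=np.load(n+"1.npz");P=cloud(f).reshape(-1,3);C=f["img"].reshape(-1,3).astype(int);d=P-O;X,Y,Z=d@XA,d@YA,d[:,2]
    r,g,b=C.T
    reg=(X>-.07)&(X<.09)&(abs(Y)<.1)&(Z>.02)&(Z<.16)
    ye=reg&(r>130)&(g>110)&(b<90)&(Z>.06);bl=reg&(b>90)&(r<80)&(Z>.06)
    bk=reg&(C.min(1)>130)&(X>-.05)&(X<.03)&(abs(Y)<.08)
    h,e=np.histogram(Z[bk],np.arange(.02,.13,.002));print(n,[(round(e[i],3),h[i]) for i in np.argsort(-h)[:5]])
    zt=e[h.argmax()]+.001
    t=reg&(abs(Z-zt)<.003)&(C.min(1)>100)&(X>-.056)
    print(" z top",np.median(Z[t]),"X",np.percentile(X[t],[1,3,97,99]).round(4),"Y",np.percentile(Y[t],[1,3,97,99]).round(4))
    # min-area rect of the top's mask
    q=np.c_[X[t],Y[t]].astype(np.float32);print("  rect",cv2.minAreaRect(q*1000))
    for nm,m in(("y",ye),("b",bl)):
        top=m&(Z>Z[m].max()-.006);print("  ",nm,m.sum(),top.sum(),"med",np.median(X[top]).round(4),np.median(Y[top]).round(4),Z[top].max().round(4),"mid",((X[top].min()+X[top].max())/2).round(4),((Y[top].min()+Y[top].max())/2).round(4),"range",np.ptp(X[top]).round(4),np.ptp(Y[top]).round(4))
    # hood angle: plane of the flange/hood inside
    k=(Z>.13)&(Z<.27)&(X>.03)&(X<.16)&(abs(Y)<.1)
    if k.sum()>50:
        for zz in(.14,.18,.22,.26):
            s=k&(abs(Z-zz)<.004);print("  hood",zz,s.sum(),np.median(X[s]).round(4) if s.any() else "")
    k=(np.linalg.norm(P[:,:2]-[.4415,.1335],axis=1)<.03)&(P[:,2]>.045);
    print("  vial cap",P[k].mean(0).round(4),((P[k].min(0)+P[k].max(0))/2).round(4),k.sum())
E
```

```text
top [(np.float64(0.082), np.int64(353)), (np.float64(0.084), np.int64(237)), (np.float64(0.08), np.int64(202)), (np.float64(0.086), np.int64(64)), (np.float64(0.078), np.int64(54))]
 z top 0.08291628290278985 X [-0.0482 -0.0475  0.0046  0.0492] Y [-0.0992 -0.0968  0.0721  0.0989]
  rect ((17.07577896118164, -0.03939056396484375), (140.72543334960938, 199.5633544921875), 0.10548733919858932)
   y 19 19 med -0.022 0.0464 0.118 mid -0.0216 0.0465 range 0.0109 0.0098
   b 17 15 med -0.0227 -0.0439 0.1214 mid -0.0226 -0.0435 range 0.0102 0.0099
  hood 0.14 100 0.1262
  hood 0.18 1 0.1592
  hood 0.22 49 0.1507
  hood 0.26 133 0.1189
  vial cap [0.4425 0.1337 0.049 ] [0.4427 0.1336 0.0497] 49
scene [(np.float64(0.082), np.int64(466)), (np.float64(0.084), np.int64(421)), (np.float64(0.08), np.int64(62)), (np.float64(0.086), np.int64(51)), (np.float64(0.114), np.int64(28))]
 z top 0.08369525021755031 X [-0.0488 -0.0483  0.0056  0.0601] Y [-0.0994 -0.0971  0.0731  0.0992]
  rect ((13.558311462402344, 0.07837677001953125), (138.6549835205078, 199.71652221679688), 0.008121673949062824)
   y 28 27 med -0.0237 0.0452 0.1203 mid -0.0239 0.0456 range 0.0112 0.0136
   b 31 31 med -0.0239 -0.0442 0.1196 mid -0.0235 -0.045 range 0.0127 0.0132
  hood 0.14 157 0.1255
  hood 0.18 170 0.1253
  hood 0.22 44 0.1565
  hood 0.26 138 0.1503
  vial cap [0.4407 0.1332 0.0492] [0.4414 0.1354 0.0492] 64
```

```bash
cat >> util.py <<'E'
def down(psi,s=1): # jaws at angle psi (deg) from shaker x
    c=np.radians(psi);y=s*(np.cos(c)*XA+np.sin(c)*YA);z=-ZA
    return np.c_[np.cross(y,z),y,z]
E
python3 - <<'E'
from station import bot
from util import *
def ray(n,u,v,z):
    f=np.load(n+"1.npz");d=f["rotation"]@np.linalg.inv(f["camera_matrix"])@[u,v,1];return inv(f["xyz"]+d*(z-f["xyz"][2])/d[2])
print("well",ray("scene",395.9,237.9,.083),ray("top",381.5,180.4,.083),"lever",ray("top",360,193.5,.1),ray("top",368,193.8,.1))
for nm,p,psi in(("push",w([-.04,0,.31]),90),("vial",[.4415,.1335,.047],40),("place",w([-.0225,.0008,.16]),40),("place2",w([-.0225,.0008,.112]),40)):
    for s in(1,-1):
        q=bot.ik(p,down(psi,s));print(nm,s,None if q is None else np.round(q))
s=-1 if False else 1
best=min((q for q in(bot.ik(w([-.04,0,.31]),down(90,s)) for s in(1,-1)) if q is not None and abs(q[3])<60),key=lambda q:abs(q[5]),default=None)
print(best)
E
```

```text
well [-0.02339895  0.00057805  0.083     ] [-0.02173356  0.00011913  0.083     ] lever [-0.08054996  0.0296671   0.1       ] [-0.07135171  0.01279113  0.1       ]
push 1 [ -9.  12.  95.  -0.  72. -68.]
push -1 [ -9.  12.  95.  -0.  72. 112.]
vial 1 [ 17.  23. 121.  -0.  36.   8.]
vial -1 [  17.   23.  121.   -0.   36. -172.]
place 1 [-10.  22. 102.  -0.  56. -19.]
place -1 [-10.  22. 102.  -0.  56. 161.]
place2 1 [-10.  26. 104.  -0.  51. -19.]
place2 -1 [-10.  26. 104.  -0.  51. 161.]
[-8.95996279e+00  1.22460365e+01  9.52974019e+01 -2.54444375e-14
  7.24565616e+01 -6.79599628e+01]
```

```bash
python3 - <<'E'
from station import bot
from util import *
R=down(90,1)
bot.movej(bot.ik(w([-.04,0,.31]),R));rep(bot,"above")
bot.move_straight(w([.0,0,.287]),.15,None,force_limit=10);rep(bot,"down")
h=bot.move_straight(w([.088,0,.287]),.07,None,force_limit=9);rep(bot,"pushed",h)
bot.move_straight(w([.02,0,.31]),.2)
bot.move_straight(w([-.08,0,.33]),.25)
bot.open_gripper();print(bot.current_t())
v=np.array([.4415,.1335,.047]);R=down(40,1)
bot.movej(bot.ik(v+[0,0,.10],R));rep(bot,"over vial")
f=bot.grab_frame("top");np.savez("top2.npz",**f);g=bot.grab_frame("scene");np.savez("scene2.npz",**g)
import cv2
A=cv2.resize(f["img"][60:300,220:480,::-1],(400,369));B=cv2.resize(g["img"][100:320,210:510,::-1],(400,293))
c=np.zeros((369,800,3),np.uint8);c[:,:400]=A;c[:293,400:]=B;cv2.imwrite("pics/c5.png",c)
E
```

```text
above None 26.74 [-0.0403  0.0004  0.3101] [-0.08  0.46 -0.2 ]
down None 27.33 [-5.000e-04  1.000e-04  2.875e-01] [-0.43 -0.21 -0.01]
pushed False 28.88 [8.790e-02 1.000e-04 2.873e-01] [0.24 0.06 0.07]
31.3167
over vial None 32.62 [-0.261   0.1252  0.1476] [ 0.29  0.23 -0.23]
```

View pics/c5.png

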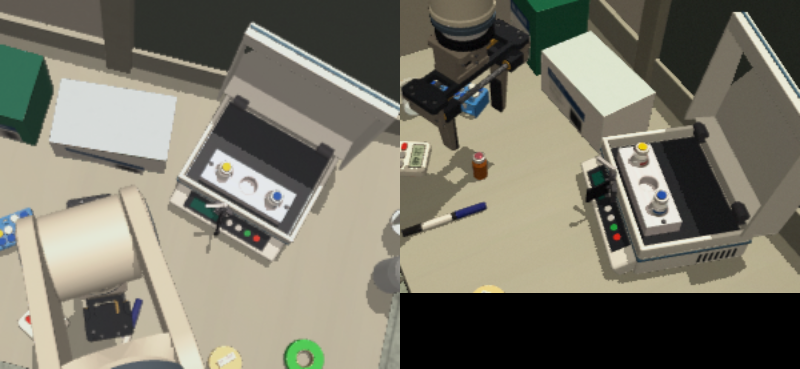

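```bash
python3 - <<'E'
from station import bot
from util import *
v=np.array([.4415,.1335,.047])
h=bot.move_straight(v,.12,None,force_limit=5);rep(bot,"at vial",h)
if not h:
    bot.clamp();print("gap",bot.current_finger_gap()*92)
    bot.move_straight(v+[0,0,.13],.15);rep(bot,"lifted");print("gap",bot.current_finger_gap()*92)
    bot.movej(bot.ik(w([-.0225,.0004,.20]),down(40,1)));rep(bot,"over well")
    import cv2
    g=bot.grab_frame("scene");np.savez("scene3.npz",**g);cv2.imwrite("pics/s6.png",cv2.resize(g["img"][100:300,300:520,::-1],(660,600),interpolation=cv2.INTER_CUBIC))
E
```

```text
at vial False 33.84 [-0.2616  0.1254  0.0477] [-0.18 -0.47  0.35]
gap 22.751285650223824
lifted None 36.04 [-0.2624  0.1245  0.1761] [-0.18  0.01 -0.29]
gap 22.66855742006398
over well None 37.23 [-0.0237  0.0014  0.1999] [ 0.02  0.28 -0.42]
```

View pics/s6.png

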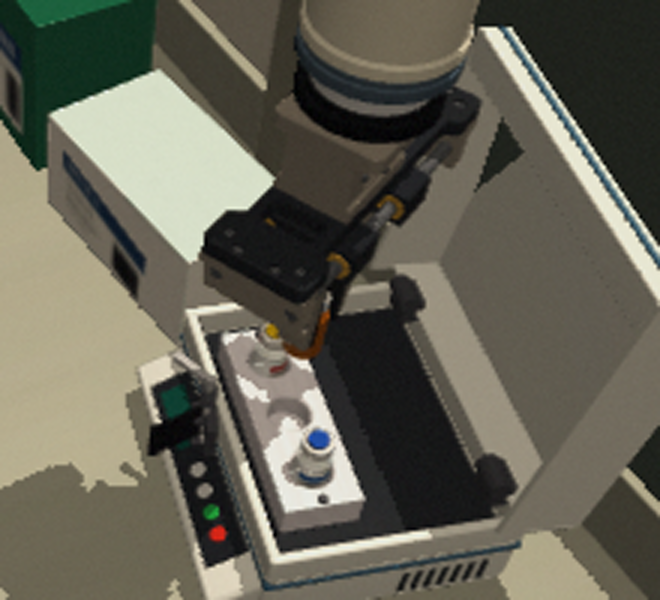

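```bash
python3 - <<'E'
from station import bot
from util import *
bot.move_straight(w([-.0225,.0004,.138]),.12,None,force_limit=5);rep(bot,"near")
h=bot.move_straight(w([-.0225,.0004,.109]),.03,None,force_limit=3.5);rep(bot,"down",h)
E
```

```text
near None 38.08 [-0.0219  0.0007  0.139 ] [ 0.02 -0.11 -0.23]
down True 38.99 [-0.0226  0.0004  0.1128] [-0.45  0.02  5.18]
```

```bash
python3 - <<'E'
from station import bot
from util import *
import cv2
bot.move_straight(w([-.0226,.0004,.1132]),.02)
bot.open_gripper();rep(bot,"open")
bot.move_straight(w([-.0226,.0004,.20]),.12,None,force_limit=8);rep(bot,"up")
bot.move_straight(w([-.10,.03,.28]),.2)
bot.movej(bot.ik([.40,.25,.35],down(40,1)));bot.hold(.3);print(bot.current_t())
C=[]
for n,(a,b,c,d) in(("scene",(100,320,250,510)),("top",(90,260,310,480))):
    f=bot.grab_frame(n);np.savez(n+"4.npz",**f);C.append(cv2.resize(f["img"][a:b,c:d,::-1],(400,340),interpolation=cv2.INTER_CUBIC))
    P=cloud(f).reshape(-1,3);I=f["img"].reshape(-1,3).astype(int);d=P-O;X,Y,Z=d@XA,d@YA,d[:,2]
    k=(np.hypot(X+.0225,Y)<.016)&(Z>.095)
    t=k&(Z>.108);print(n,k.sum(),"cap mid",((X[t].min()+X[t].max())/2).round(4),((Y[t].min()+Y[t].max())/2).round(4),"top",np.percentile(Z[k],[50,90,99]).round(4))
    for y in(.0455,-.0445):
        j=(np.hypot(X+.0225,Y-y)<.012)&(Z>.095);print("  other top",np.percentile(Z[j],[50,90,99]).round(4),np.median(X[j]).round(4),np.median(Y[j]).round(4))
cv2.imwrite("pics/c7.png",np.hstack(C))
E
```

```text
open None 40.47 [-0.0226  0.0004  0.1132] [0.09 0.4  0.22]
up None 41.48 [-0.0231  0.0002  0.199 ] [ 0.41  0.18 -0.69]
43.7083
scene 147 cap mid -0.0257 -0.0001 top [0.112  0.1172 0.1186]
  other top [0.1125 0.1173 0.1186] -0.0251 0.041
  other top [0.1131 0.1173 0.1192] -0.0253 -0.0488
top 79 cap mid -0.0245 0.0007 top [0.1138 0.1169 0.1185]
  other top [0.1138 0.1162 0.1198] -0.0247 0.0455
  other top [0.114  0.1177 0.1188] -0.0255 -0.0433
```

View pics/c7.png

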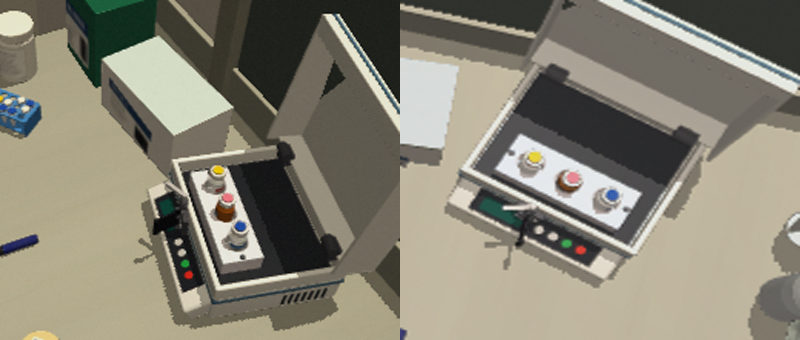

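The amber vial (pink cap, crop px 225,200 and 568,180) sits in line with its neighbours, with its top at the same height. The hood stands open and the arm is clear of everything.

```bash
python3 -c "
from station import bot
bot.sign_off();print(bot.current_t())"
```

```text
the job is handed in; nothing more can be done
the job is handed in; nothing more can be done
```

The job is done and handed in at about 44 s of the 67 s allowed; `sign_off` reports no verdict.

**What I did**
- **Catch:** With the fingers closed, I reached under the lip and felt the tab from the right. I pushed it about 15 mm to the left, at roughly 5 N, and lifted the hood past the catch while holding it there.
- **Hood:** I swung it up along its arc, then pushed it a little further with the tool pointing down, to about 1.65 rad by my estimate. No force reading during the opening was above about 7 N.
- **Vial:** I gripped the amber vial and lowered it into the middle well until the floor contact read about 5 N. Then I released it and moved the arm clear.

**Last checks**
- **Amber vial:** Its top is level with its neighbours to about 1 mm (0.1185 m, the others 0.1186–0.1198 m). It is on the line of the wells to about 1 mm, and it looks upright in both views.
- **Hood and neighbours:** The hood stands open by itself, and the red and blue vials are still in their wells.
- **Disagreements:** The two cameras differ by 1–2 mm, within calibration. The tab was felt about 4 mm further left than the image suggested, probably because the fingertips are narrower than I assumed.
- **Not measured:** I did not take the final hood angle from the images. I also did not measure whether the tube rack, timer or beaker had shifted; there was no sign that I touched them.

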